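Fit the cell in the overturned ink scale

TASK

Fit the larger of the two cells into the battery cradle of the overturned ink scale: seat its flat end against the spring with the button end held up, then press the button end down until the latch snaps over its rim and holds the cell level and fully home, and let go. Be gentle: push the spring back but never squash it flat, never force the cell into the cradle, and leave the small cell, cover, tape roll and ink pot where they are.

Things in the scene. Friction and masses are not known exactly. Their poses are not given: they have to be found in the camera images.
- cell: the larger cell (D size), a dark cylinder 34 mm in diameter and 61.5 mm long over all, about 0.14 kg, lying on the grey card; the button (steel, 9.5 mm diameter, 2 mm high, counted in the length) is at its +x end. Origin at mid-length on its axis; x runs along the axis from the flat end to the button; it may be rolled about x by any angle
- cell_button (a point): the outer face of the cell's button, on its axis, 30.75 mm from the cell's origin
- cell_base (a point): the middle of the cell's flat end, 30.75 mm from the cell's origin
- small_cell: bystander: a smaller cell (C size), 26 mm in diameter, 50 mm long, lying on the same card. Origin at mid-length on its axis
- card: grey card 200 x 110 x 3 mm, fixed flat on the bench, under the two cells. Origin at the centre of its underside
- scale: ink scale lying upside down on its pan, fixed: pan 220 x 260 mm, grey housing 210 x 250 mm (x, y), its upturned underside 68 mm above the bench, with a rubber foot 13 mm high and 26 mm across near each corner (85 mm in x, 105 mm in y from the centre). Origin on the bench at its centre, z up
- well (a point): centre of the floor of the open battery well in the scale's underside; axes as the scale's. The well is 104 mm (x) by 110 mm (y) inside and 56 mm deep. A white cradle for one cell lies along x in it, with free room on both sides of the cell's middle for fingers. The cradle is screwed in through slots over a packing pad: it may sit up to 3 mm either way in x and 3 mm up or down
- bay (a point): where the middle of the cell lies when home if the cradle sits as drawn (see well: up to 3 mm off in x and in z; find it by feel): 39 mm above the bench, 29 mm below the underside. x runs along the cradle from the spring to the plate contact, z up. The cell rests at z -17 mm on the cradle floor, 45 mm wide at the spring end, then 20 to 29 mm
- cheeks (a point): as drawn, moving with the cradle: the point between the two cheeks that guide the flat end, 27.75 mm toward the spring from the bay point. The cheeks are 14 mm long in x, 37 mm apart, upright to 1 mm above this point, then flared outward to about 11 mm above it. Lower cheeks stand as far apart beside the button end, 48 to 60 mm from the seated flat end, to 1 mm below this height
- latch_nose (a point): as drawn, moving with the cradle: the tip of the latch nose, on the middle plane, 57 mm from the seated cell's flat end. The nose (14 mm wide, bevelled on top to 2.5 mm above this point, then level for 11 mm back to the tongue) reaches 2.5 mm over the rim of the seated cell, its flat underside 0.8 mm above the top of the cell: it snaps shut only when the cell is all the way down
- end_contact (a point): as drawn, moving with the cradle: the upright steel plate contact where the centre of the button touches when home, 30.75 mm along x from the bay point. The plate and the post behind it reach 11 mm above this point; the latch tongue stands behind the post
- spring (a joint): how far the spring contact's steel dome (7 mm radius, at the height of the cell's axis when home) is pushed back toward -x, m: 0 relaxed, when its front is 57.5 mm from the plate contact (4 mm less than the cell's length), about 4 mm with the cell home, over 12 mm is squashed. It pushes back with 1 N at once and 0.8 N more per mm
- latch (a joint): how far the springy latch is bent away from the cell (toward +x), rad: 0 shut (also with the cell home under its nose), about 0.07 when the nose rests on the cell's end face. Pressing the button end past the nose takes roughly 3 to 6 N on top of the cell about 43 mm from its flat end, all within the last 4 mm of the way
- cover: bystander: the scale's battery cover, a flat grey plate 98 x 114 x 4 mm lying loose on the bench. Origin at the centre of its underside
- tape_roll: bystander: roll of black tape lying flat, 102 mm outside diameter, 48 mm high. Origin at the centre of its underside
- ink_pot: bystander: closed white pot, 68 mm in diameter, 70 mm high. Origin at the centre of its underside

How it is judged:
By the outcome, as a careful person would: the job done as asked, in the order asked, and still so for the second after the job is handed in, with the robot touching nothing.
It also fails if it takes over 64 s, if anything falls off the work surface, if the arm or the gripper's body presses on something with over 40 N, if the wrist force passes 120 N, or if a joint passes its speed limit or range.

ROBOT

A 6-joint arm with a two-finger parallel gripper is mounted at the origin on the work surface. World frame = base frame: x ahead of the robot, y to its left, z up, the work surface at z = 0. Lengths are in mm, angles in degrees, forces in N, time in s.
With the tool pointing down it reaches from about 350 to 850 mm from the base axis. Payload 8.1 kg.
Tool frame: the origin (TCP) lies midway between the tips of the shut fingers; the grasp point (between the pads) lies 19 mm behind it; z points along the fingers, y is the line along which they close (so a half turn about z gives the same grasp; the last joint's range is limited). The gripper opens to 93 mm and grips with 3 to 60 N. Pads are 15 mm wide; open, the fingers measure 128 mm over their backs; the gripper's body (75 mm by 188 mm) begins 65 mm behind the grasp point.
Start: joints at [59.221, 7.471, 85.268, -0, 87.261, -4.893], TCP at [261.932, 539.812, 218.635] pointing down, gripper open.
Joint ranges: [-169.43, 169.43], [-51.17, 129.36], [1.28, 143.12], [-76.62, 256.62], [0, 156.53], [-152.29, 152.29]. Speed limits (degrees/s): [136.94, 136.94, 159.86, 180, 180, 180].

INTERFACE

Orientations are given as a 3x3 rotation matrix whose columns are the frame's x, y, z axes.
In Python, from plant import sense, cams, workorder gives the robot as it stands. The module is installed in compiled form; this text tells all that it offers.
- The arm moves only by the tool carry_out, never from a script. Its argument "plan" is a list of rows, each an object with "offset": the shift along the tool's x, y, z as a fraction of full scale, a list of three; "dr": the turn, a rotation vector about the tool's x, y, z as a fraction of full scale, a list of three. In form: [{"offset": [dx, dy, dz], "dr": [wx, wy, wz]}, ...]. A call has 1 to 8 rows; each row is the pose to reach, as a shift and turn from the pose commanded when the call began, along the tool's axes at that moment; what a row does not reach only later rows make up. Full scale, the value 1, is 300 mm for a shift and 45 degrees for a turn. A row lasts 1/10 s, in which the tool goes at most 50 mm and 8.59 degrees, less where a joint would pass 70% of its speed; a pose out of reach is approached as far as the arm can. A call with a number of a shift or a turn outside -1 to 1 is refused whole. A call with a gripper value outside its range is refused whole. "jaw" is the finger opening in mm, from 0 to 93, set as the call begins (left out, the last holds). The fingers move at their own pace and stop on an object; "squeeze" is the grip in N (left out, the last holds). Time passes only in rows, so rows that repeat a pose let the fingers close. It gives the time, the measured TCP pose, the force, the opening and the grip force at its end, in the units of the state.
- sense(): the state, without advancing time (a new reading comes with each control period).
- cams.read_camera(name): name is "scene" or "top" or "wrist"; returns a dict with "pixels" (480x640x3 uint8, blue, green, red), "intrinsics" (3x3 intrinsics, pixels), "k1" (the pictures are not rectified: a ray, as slopes to the right and down, at radius r is drawn at 1 + k1 r^2 times it, then the intrinsics apply), "rvec" (rotation vector, rad) and "tvec" (3), from world to camera coordinates, as OpenCV has them. Camera axes: x right, y down, z forward; pixel columns grow to the right and rows downward; lengths in mm; the calibration is good to about 2 mm. A picture is of the moment at which its call begins. There is no depth.
- workorder.sign_off(): hands the job in; it is judged then, once.
The state is a dict: "t": time; "joint_positions": joint angles; "qd": joint speeds; "tau": joint torques, N m; "tcp_pos": TCP position; "tcp_rot": TCP orientation; "force": force on the tool from outside, world axes, zero at the start; "ft_torque": the same for the moment, N m; "grip_width": opening from 0.0 (shut) to 1.0 (fully open); "finger_force": force on a finger pad.
Only numpy, scipy, OpenCV 4.12 (cv2) and the standard library are available. Lean on these libraries where they do the work, as an engineer would, in place of code of your own. Each camera call takes 0.05 s, during which the arm holds its last target. There are 200 camera calls.

## Working session

There is one attempt and no reset: what is moved stays moved. The work goes in short steps, Python scripts to look and compute and a tool call to move; the robot and the scene stay as the last step left them, time stands still between calls to the robot, and variables do not carry over. Pictures are saved under pics/ and viewed, at most 10 in all, crops included, and the job is handed in when it is done.

Besides the shell and the picture viewer there is one more tool, called after "Request:" as a command line: name --argument value ..., lists and objects as JSON in quotes. carry_out: Moves the arm, as the interface text tells. Its arguments: {"type":"object","properties":{"plan":{"type":"array","items":{"type":"object","properties":{"offset":{"type":"array","items":{"type":"number","minimum":-1,"maximum":1}},"dr":{"type":"array","items":{"type":"number","minimum":-1,"maximum":1}}}}},"jaw":{"type":"number"},"squeeze":{"type":"number"}},"required":["plan"]}

```bash
mkdir -p pics; cat > h.py <<'E'
import numpy as np, cv2
from plant import sense, cams, workorder
np.set_printoptions(precision=2,suppress=True)
def cam(n):
    c=cams.read_camera(n); c['R']=cv2.Rodrigues(np.array(c['rvec'],float))[0]; c['t']=np.array(c['tvec'],float).ravel(); c['K']=np.array(c['intrinsics'],float); return c
def unproj(c,uv,z):
    K=c['K'];d=np.array([(uv[0]-K[0,2])/K[0,0],(uv[1]-K[1,2])/K[1,1]]);s=d.copy()
    for _ in range(20): s=d/(1+c['k1']*(s@s))
    r=c['R'].T@np.array([s[0],s[1],1]);o=-c['R'].T@c['t']
    return o+r*(z-o[2])/r[2]
def proj(c,P):
    p=c['R']@np.array(P,float)+c['t'];s=p[:2]/p[2];s=s*(1+c['k1']*(s@s))
    return np.array([c['K'][0,0]*s[0]+c['K'][0,2],c['K'][1,1]*s[1]+c['K'][1,2]])
E
python3 - <<'E'
from h import *
for n in ['top','scene','wrist']:
    c=cam(n); cv2.imwrite(f'pics/{n}0.png',c['pixels']); print(n,-c['R'].T@c['t'],c['K'][0,0],c['k1'])
s=sense();print(s)
E
```

```text
top [ 415.84  113.78 1005.42] 535.9032284766108 0.016777171185589333
scene [1051.46  511.72  753.6 ] 438.3197695568802 -0.007156381129637972
wrist [188.24 575.59 383.5 ] 426.51103961358893 -0.078235638355746
{'t': 0.15, 'joint_positions': array([59.22,  7.51, 85.31, -0.  , 87.26, -4.89]), 'qd': array([ 0.05,  0.  , -0.2 ,  0.03, -0.01, -0.03]), 'tau': array([  0.  , -56.05, -49.23,   0.08,   0.03,  -0.  ]), 'tcp_pos': array([261.7 , 539.43, 217.83]), 'tcp_rot': array([[-0.9 ,  0.44, -0.  ],
       [ 0.44,  0.9 , -0.  ],
       [ 0.  , -0.  , -1.  ]]), 'force': array([ 0.6 ,  0.48, -0.06]), 'ft_torque': array([-0.06, -0.02,  0.02]), 'finger_force': 0.0, 'grip_width': 0.9992608490722491}
```

View pics/top0.png

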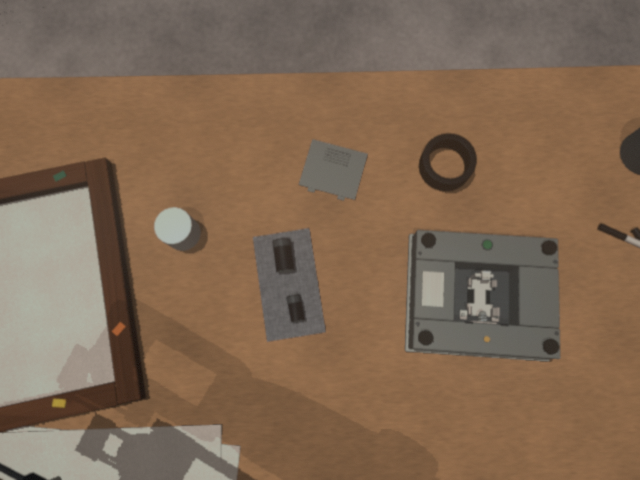

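View pics/scene0.png

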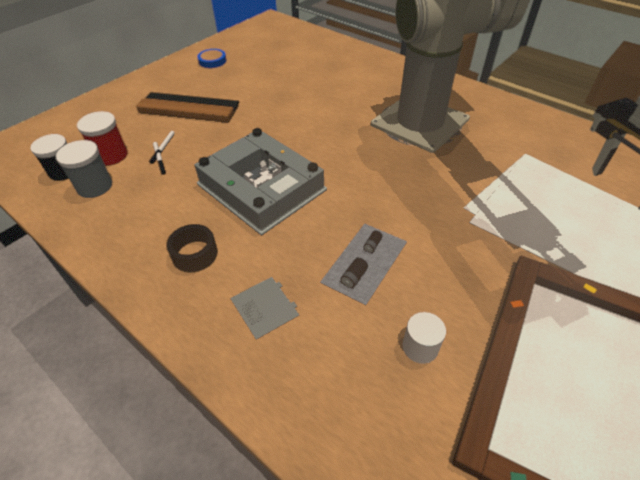

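```bash
python3 - <<'E'
from h import *
im=cv2.imread('pics/top0.png')
a=cv2.resize(im[225:345,245:335],None,fx=4.4,fy=4.4,interpolation=cv2.INTER_CUBIC)
b=cv2.resize(im[250:340,440:535],None,fx=4.2,fy=4.2,interpolation=cv2.INTER_CUBIC)
o=np.zeros((530,800,3),np.uint8);o[:a.shape[0],:a.shape[1]]=np.clip(a*1.0*2,0,255);o[:b.shape[0],400:400+b.shape[1]]=np.clip(b*1.3,0,255)[:, :400]
cv2.imwrite('pics/crop1.png',o)
c=cam('top')
for uv,z in [((285,255),20),((297,308),16),((428.5,240.5),81),((549.5,247.5),81),((551,346.5),81),((426,337.5),81),((447.5,163),48),((174,226),70)]: print(uv,unproj(c,uv,z))
E
```

```text
(285, 255) [588.31 193.8   20.  ]
(297, 308) [489.81 171.93  16.  ]
(428.5, 240.5) [599.72 -62.99  81.  ]
(549.5, 247.5) [ 584.12 -271.5    81.  ]
(551, 346.5) [ 415.5  -257.79   81.  ]
(426, 337.5) [432.51 -50.12  81.  ]
(447.5, 163) [ 753.23 -112.07   48.  ]
(174, 226) [635.41 389.34  70.  ]
```

View pics/crop1.png

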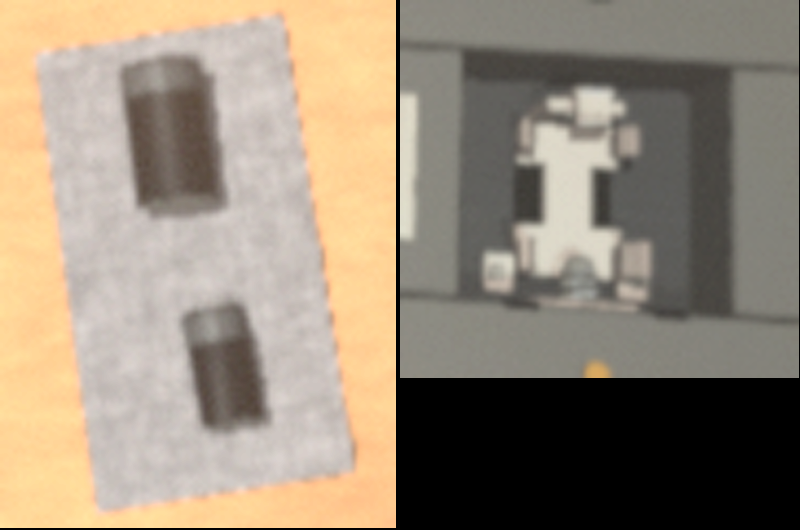

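```bash
cat >> h.py <<'E'
from scipy.spatial.transform import Rotation as Ro
def Rt(head,tilt=0):
    """tool down, tool x heading (deg, world); tilt = raise of the cell axis dir u (deg), u=bay/cell axis dir given by upto tool +x (tilt>0: tool x raised)"""
    h=np.radians(head);x=np.array([np.cos(h),np.sin(h),0]);z=np.array([0,0,-1.]);y=np.cross(z,x)
    R=np.c_[x,y,z]; return R@Ro.from_euler('y',tilt,degrees=True).as_matrix()
def go(p,R):
    s=sense();R0=np.array(s['tcp_rot']);d=R0.T@(np.array(p)-s['tcp_pos'])
    w=Ro.from_matrix(R0.T@R).as_rotvec(degrees=True)
    print('offset',np.round(d/300,4),'dr',np.round(w/45,4),'| mm',d,'deg',w,'rows>=',np.linalg.norm(d)/50,np.linalg.norm(w)/8.59)
E
python3 - <<'E'
from h import *
# check tilt sign: tool x z-comp should be >0
print(Rt(186,20)[:,0]); c=cam('wrist'); print(c['R'][2]); go([640,200,230],Rt(186.1))
E
```

```text
[-0.93 -0.1   0.34]
[ 0.26 -0.13 -0.96]
offset [-1.63 -0.47 -0.04] dr [-0.   -0.   -0.71] | mm [-488.51 -140.39  -11.79] deg [ -0.05  -0.02 -31.99] rows>= 10.16833484125319 3.7238773959754328
```

Request:
carry_out --plan '[{"offset":[-0.82,-0.24,-0.02],"dr":[0,0,-0.711]},{"offset":[-0.82,-0.24,-0.02],"dr":[0,0,-0.711]},{"offset":[-0.82,-0.24,-0.02],"dr":[0,0,-0.711]},{"offset":[-0.82,-0.24,-0.02],"dr":[0,0,-0.711]},{"offset":[-0.82,-0.24,-0.02],"dr":[0,0,-0.711]},{"offset":[-0.82,-0.24,-0.02],"dr":[0,0,-0.711]}]' --jaw 60

```text
t: 0.85
tcp_pos: [454.7, 364.4, 224.7]
tcp_rot: [[-0.995, -0.103, 0.001], [-0.103, 0.995, -0.001], [-0.001, -0.001, -1.0]]
force: [-0.6, 0.3, 0.4]
grip_width: 0.65
finger_force: 0.0
```

```bash
python3 - <<'E'
from h import *
go([640,200,230],Rt(186.1))
E
```

```text
offset [-0.56 -0.61 -0.02] dr [-0.  0. -0.] | mm [-167.34 -182.57   -4.97] deg [-0.06  0.05 -0.19] rows>= 4.954159204784173 0.02364267668467258
```

Request:
carry_out --plan '[{"offset":[-0.56,-0.61,-0.02]},{"offset":[-0.56,-0.61,-0.02]},{"offset":[-0.56,-0.61,-0.02]},{"offset":[-0.56,-0.61,-0.02]},{"offset":[-0.56,-0.61,-0.02]},{"offset":[-0.56,-0.61,-0.02]},{"offset":[-0.56,-0.61,-0.02]}]'

```text
schema error: expected keys offset, dr
```

```bash
python3 - <<'E'
from h import *
c=cam('wrist');cv2.imwrite('pics/w1.png',np.clip(c['pixels']*1.4,0,255)); print(proj(c,[588,194,20]), -c['R'].T@c['t'])
E
```

```text
[132.56 308.04] [373.22 356.29 390.41][ WARN:0@0.616] global loadsave.cpp:1063 imwrite_ Unsupported depth image for selected encoder is fallbacked to CV_8U.
```

View pics/w1.png

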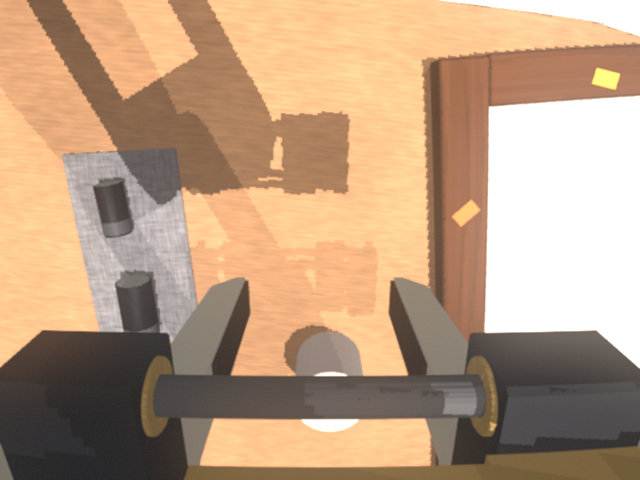

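Request:
carry_out --plan '[{"offset":[-0.56,-0.61,-0.02],"dr":[0,0,0]},{"offset":[-0.56,-0.61,-0.02],"dr":[0,0,0]},{"offset":[-0.56,-0.61,-0.02],"dr":[0,0,0]},{"offset":[-0.56,-0.61,-0.02],"dr":[0,0,0]},{"offset":[-0.56,-0.61,-0.02],"dr":[0,0,0]},{"offset":[-0.56,-0.61,-0.02],"dr":[0,0,0]},{"offset":[-0.56,-0.61,-0.02],"dr":[0,0,0]}]'

```text
t: 1.6
tcp_pos: [638.4, 203.5, 229.8]
tcp_rot: [[-0.995, -0.105, -0.002], [-0.105, 0.995, 0.0], [0.002, 0.0, -1.0]]
force: [-1.0, 0.6, -0.9]
grip_width: 0.645
finger_force: 0.0
```

```bash
python3 - <<'E'
from h import *
c=cam('wrist');p=c['pixels'];cv2.imwrite('pics/w2.png',np.clip(p*1.4,0,255).astype('uint8')); print(proj(c,[588,194,20]), -c['R'].T@c['t'])
for P in [[530,200,0],[640,150,0]]: print(proj(c,P))
E
```

```text
[313.5  134.62] [557.29 195.11 395.68]
[327.27  67.23]
[261.69 183.73]
```

View pics/w2.png

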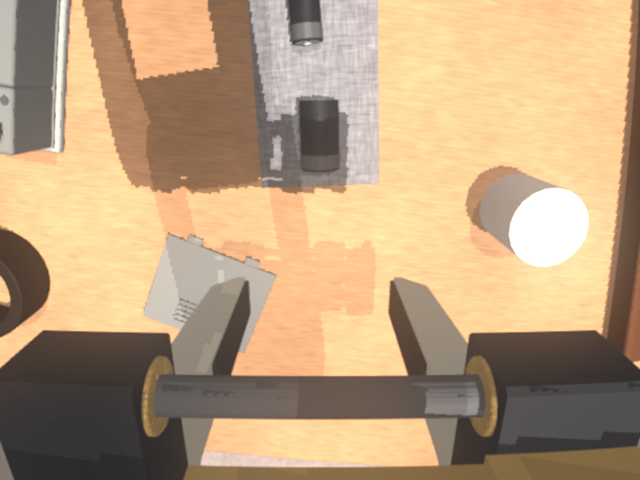

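```bash
python3 - <<'E'
from h import *
c=cam('scene')
im=c['pixels']
a=cv2.resize(im[225:305,325:405],(480,480),interpolation=cv2.INTER_CUBIC)
w=cv2.imread('pics/w2.png');b=cv2.resize(w[85:185,280:360],(320,400),interpolation=cv2.INTER_CUBIC)
o=np.zeros((480,800,3),np.uint8);o[:,:480]=np.clip(a*1.5,0,255);o[:400,480:]=b
cv2.imwrite('pics/crop2.png',o)
E
```

```text
(no output)
```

View pics/crop2.png

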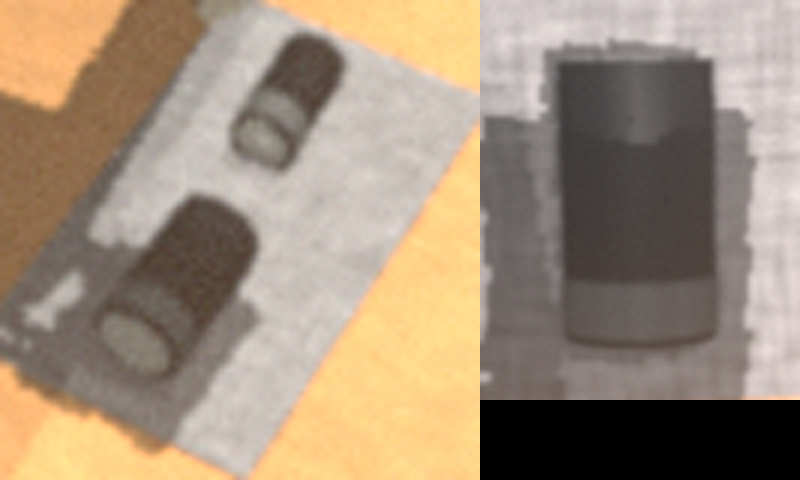

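Request:
carry_out --plan '[{"offset":[0.4,0,0.333],"dr":[0,0,0]},{"offset":[0.4,0,0.333],"dr":[0,0,0]},{"offset":[0.4,0,0.333],"dr":[0,0,0]},{"offset":[0.4,0,0.333],"dr":[0,0,0]},{"offset":[0.4,0,0.333],"dr":[0,0,0]}]'

```text
t: 2.2
tcp_pos: [515.7, 191.8, 129.1]
tcp_rot: [[-0.994, -0.109, -0.003], [-0.109, 0.994, -0.001], [0.003, -0.0, -1.0]]
force: [1.2, 0.1, 0.6]
grip_width: 0.642
finger_force: 0.0
```

```bash
python3 - <<'E'
from h import *
c=cam('wrist');p=c['pixels'];print(sense()['tcp_pos'])
u,v=proj(c,[580,194,20]);print(u,v);u=int(u);v=int(v);x0=u-65;y0=v-65
cr=p[y0:y0+130,x0:x0+130];print(x0,y0)
cv2.imwrite('pics/w3.png',np.clip(cv2.resize(cr,(520,520),interpolation=cv2.INTER_CUBIC)*1.6,0,255).astype('uint8'))
E
```

```text
[518.83 192.14 131.73]
311.7260218329667 310.12385809757006
246 245
```

View pics/w3.png

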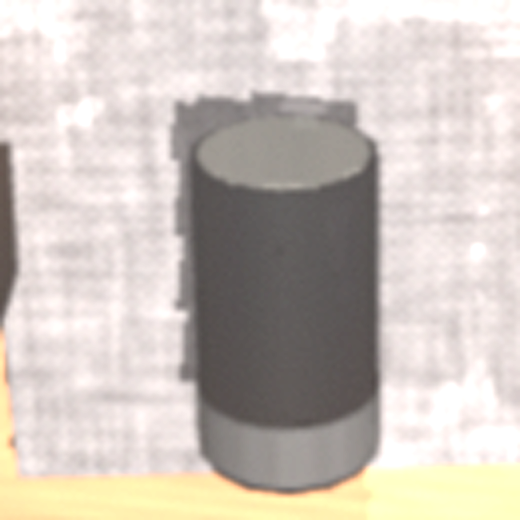

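```bash
python3 - <<'E'
from h import *
c=cam('wrist');f=lambda u,v,z:unproj(c,(246+u/4,245+v/4),z)
b=f(284.5,153,20);a=f(291.5,445,20);d=(a-b)/np.linalg.norm(a-b);print(b,a,np.degrees(np.arctan2(d[1],d[0])),b+d*30.75)
r=f(288,488,37);print('far rim top',r,(r-b)@d) # expect ~59.5
for g in [(420,225),(575,150)]: pass
h=np.degrees(np.arctan2(d[1],d[0]));m=b+d*30.75
print(sense()['tcp_pos']);go([m[0],m[1],60],Rt(180+h));go([m[0],m[1],5.5],Rt(180+h))
E
```

```text
[563.59 196.18  20.  ] [623.6  203.99  20.  ] 7.416080446704671 [594.08 200.15  20.  ]
far rim top [621.24 203.08  37.  ] 58.05858811755962
[520.7  192.22 133.22]
offset [-0.24 -0.    0.25] dr [ 0.    0.01 -0.03] | mm [-73.48  -0.09  73.55] deg [ 0.04  0.26 -1.23] rows>= 2.0793654020088264 0.1459187554368894
offset [-0.24 -0.    0.43] dr [ 0.    0.01 -0.03] | mm [-73.23  -0.13 128.05] deg [ 0.04  0.26 -1.23] rows>= 2.950294761823053 0.1459187554368894
```

Request:
carry_out --plan '[{"offset":[-0.12,0,0.12],"dr":[0,0,-0.027]},{"offset":[-0.245,0,0.24],"dr":[0,0,-0.027]},{"offset":[-0.245,0,0.32],"dr":[0,0,-0.027]},{"offset":[-0.245,0,0.39],"dr":[0,0,-0.027]},{"offset":[-0.245,0,0.41],"dr":[0,0,-0.027]},{"offset":[-0.245,0,0.41],"dr":[0,0,-0.027]},{"offset":[-0.245,0,0.41],"dr":[0,0,-0.027]}]'

```text
t: 3.0
tcp_pos: [594.2, 199.3, 10.2]
tcp_rot: [[-0.992, -0.128, 0.004], [-0.128, 0.992, 0.001], [-0.004, 0.0, -1.0]]
force: [1.1, -0.1, 0.4]
grip_width: 0.642
finger_force: 0.0
```

```bash
python3 - <<'E'
from h import *
s=sense();print(s['tcp_pos'],s['force']);go([594,200.1,6],Rt(187.4))
E
```

```text
[594.21 199.28  10.19] [ 1.12 -0.09  0.43]
offset [0.   0.   0.01] dr [ 0.  0. -0.] | mm [0.12 0.84 4.19] deg [ 0.03  0.22 -0.07] rows>= 0.0855414436038857 0.026478999538395224
```

Request:
carry_out --plan '[{"offset":[0,0.003,0.014],"dr":[0,0,0]},{"offset":[0,0.003,0.014],"dr":[0,0,0]}]'

```text
t: 3.2
tcp_pos: [592.7, 199.9, 4.6]
tcp_rot: [[-0.992, -0.128, 0.002], [-0.128, 0.992, 0.001], [-0.002, 0.0, -1.0]]
force: [-0.1, -0.1, -0.3]
grip_width: 0.648
finger_force: 0.0
```

Request:
carry_out --plan '[{"offset":[0,0,0],"dr":[0,0,0]},{"offset":[0,0,0],"dr":[0,0,0]},{"offset":[0,0,0],"dr":[0,0,0]},{"offset":[0,0,0],"dr":[0,0,0]},{"offset":[0,0,0],"dr":[0,0,0]}]' --jaw 25 --squeeze 20

```text
t: 3.7
tcp_pos: [592.0, 199.5, 3.6]
tcp_rot: [[-0.992, -0.127, 0.0], [-0.127, 0.992, 0.0], [-0.0, 0.0, -1.0]]
force: [-1.2, -0.0, 1.3]
grip_width: 0.364
finger_force: 20.0
```

```bash
python3 - <<'E'
from h import *
s=sense();print(s['tcp_pos'],s['force'],s['grip_width'],s['finger_force'],s['t'])
E
```

```text
[592.05 199.47   3.64] [-1.2  -0.02  1.28] 0.36383275717642705 20.00017136335373 3.7
```

Request:
carry_out --plan '[{"offset":[0,0,-0.15],"dr":[0,0,0]},{"offset":[0,0,-0.3],"dr":[0,0,0]},{"offset":[0,-0.1,-0.45],"dr":[0,0,0]},{"offset":[0,-0.25,-0.58],"dr":[0,0,0]},{"offset":[0,-0.4,-0.6],"dr":[0,0,0]},{"offset":[0,-0.55,-0.6],"dr":[0,0,0]},{"offset":[0,-0.6,-0.6],"dr":[0,0,0]},{"offset":[0,-0.6,-0.6],"dr":[0,0,0]}]'

```text
t: 4.5
tcp_pos: [614.9, 18.2, 183.1]
tcp_rot: [[-0.992, -0.124, -0.001], [-0.124, 0.992, -0.0], [0.001, -0.0, -1.0]]
force: [0.0, -0.3, -1.3]
grip_width: 0.361
finger_force: 20.0
```

```bash
python3 - <<'E'
from h import *
s=sense();print(s['tcp_pos'],s['force'],s['grip_width'],s['t'])
c=cam('top');print(unproj(c,(480.5,297.6),22))
go([585,-166,180],Rt(175.5))
E
```

```text
[614.86  18.17 183.14] [ 0.05 -0.32 -1.34] 0.36134413987071107 4.5
[ 503.98 -163.06   22.  ]
offset [ 0.18 -0.6   0.01] dr [ 0.   -0.    0.26] | mm [  52.66 -180.93    2.84] deg [ 0.03 -0.06 11.69] rows>= 3.7691329381540104 1.3605373307310777
```

Request:
carry_out --plan '[{"offset":[0.175,-0.6,0.01],"dr":[0,0,0.26]},{"offset":[0.175,-0.6,0.01],"dr":[0,0,0.26]},{"offset":[0.175,-0.6,0.01],"dr":[0,0,0.26]},{"offset":[0.175,-0.6,0.01],"dr":[0,0,0.26]},{"offset":[0.175,-0.6,0.01],"dr":[0,0,0.26]},{"offset":[0.175,-0.6,0.01],"dr":[0,0,0.26]},{"offset":[0.175,-0.6,0.01],"dr":[0,0,0.26]}]'

```text
t: 5.25
tcp_pos: [586.1, -162.2, 180.1]
tcp_rot: [[-0.997, 0.075, -0.001], [0.075, 0.997, 0.001], [0.001, 0.001, -1.0]]
force: [0.1, 0.5, -1.3]
grip_width: 0.358
finger_force: 20.0
```

```bash
python3 - <<'E'
from h import *
s=sense();print(s['tcp_pos'],s['force'],s['grip_width'],s['t'])
c=cam('wrist');p=c['pixels'];print(-c['R'].T@c['t'],c['R'],c['t'])
u,v=proj(c,[505,-163,22]);print(u,v);cv2.imwrite('pics/w4raw.png',p)
x0=int(max(0,u-130));y0=int(max(0,v-110));print(x0,y0)
cr=p[y0:y0+195,x0:x0+260]
cv2.imwrite('pics/w4.png',np.clip(cv2.resize(cr,(780,585),interpolation=cv2.INTER_CUBIC)*1.0,0,255).astype('uint8'))
E
```

```text
[ 586.05 -162.16  180.09] [ 0.07  0.49 -1.26] 0.3583398513962839 5.25
[ 504.59 -156.01  345.95] [[ 0.07  1.    0.  ]
 [ 0.95 -0.07  0.29]
 [ 0.29 -0.02 -0.96]] [ 117.56 -593.58  180.18]
308.73706165536606 99.3667219952826
178 0
```

View pics/w4.png

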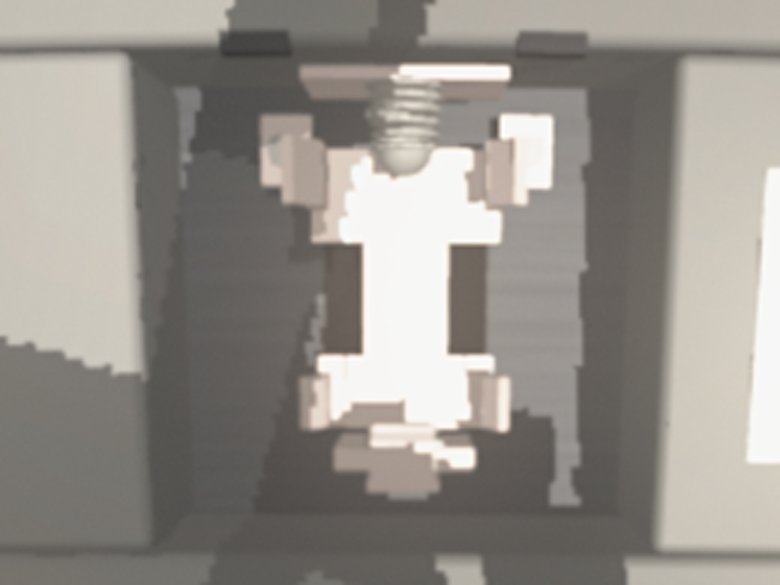

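```bash
python3 - <<'E'
from h import *
c=cam('wrist');f=lambda u,v,z:unproj(c,(178+u/3-.33,v/3-.33),z)
print('feel',sense()['tcp_pos'])
C=[f(128,52,68),f(682,55,68),f(655,550,68),f(152,548,68)];print(np.array(C))
m=sum(C)/4;print('well',m)
h=np.radians(-4.5);u=np.array([np.cos(h),np.sin(h),0]);n=np.array([-u[1],u[0],0])
def r(name,P): d=P-m;print(name,P,'x',round(d@u,2),'y',round(d@n,2))
r('dome tip z39',f(405,174,39))
r('dome tip z37',f(405,174,36))
r('noseT z57',f(403,426,57));r('nose back 59',f(403,440,59.3))
r('flareL',f(262,150,50));r('flareR',f(552,150,50))
r('lowL',f(302,400,38));r('lowR',f(508,400,38))
r('floorL',f(328,300,22));r('floorL',f(486,300,22))
r('cheekL back edge',f(313,190,40));
for a,b in [(0,3),(1,2),(0,1),(3,2)]: print(np.linalg.norm(C[a]-C[b]))
E
```

```text
feel [ 586.15 -162.23  180.34]
[[ 452.29 -211.5    68.  ]
 [ 461.19 -100.16   68.  ]
 [ 562.52 -108.61   68.  ]
 [ 553.82 -219.44   68.  ]]
well [ 507.45 -159.93   68.  ]
dome tip z39 [ 477.82 -157.81   39.  ] x -29.71 y -0.22
dome tip z37 [ 477.56 -157.83   36.  ] x -29.97 y -0.26
noseT z57 [ 532.57 -162.28   57.  ] x 25.23 y -0.37
nose back 59 [ 535.42 -162.47   59.3 ] x 28.08 y -0.34
flareL [ 471.38 -188.37   50.  ] x -33.73 y -31.19
flareR [ 476.08 -125.48   50.  ] x -33.98 y 31.88
lowL [ 526.52 -186.06   38.  ] x 21.05 y -24.56
lowR [ 530.14 -137.43   38.  ] x 20.85 y 24.21
floorL [ 504.12 -178.93   22.  ] x -1.84 y -19.21
floorL [ 506.98 -140.45   22.  ] x -2.0 y 19.38
cheekL back edge [ 479.76 -178.83   40.  ] x -26.13 y -21.01
101.83599944802017
101.6761124154525
111.70282583732805
111.16612635860596
```

```bash
cat >> h.py <<'E'
BAY=np.array([505.4,-160.0,39.]);HD=-4.6;OFF=np.array([-2.,0,-16.4])
hu=np.radians(HD);U=np.array([np.cos(hu),np.sin(hu),0]);N=np.array([-U[1],U[0],0])
def pose(th,Lx,Lz):
    t=np.radians(th);c,s=np.cos(t),np.sin(t);R=Rt(180+HD,-th)
    px=Lx+30.75*c-17*s;pz=Lz+30.75*s+17*c
    return BAY+U*px+np.array([0,0,pz])-R@OFF,R
def st():
    s=sense();R=np.array(s['tcp_rot']);P=s['tcp_pos']+R@OFF-BAY;a=-R[:,0]
    th=np.degrees(np.arcsin(a[2]));t=np.radians(th);c,sn=np.cos(t),np.sin(t)
    px,pz=P@U,P[2];Lx=px-30.75*c+17*sn;Lz=pz-30.75*sn-17*c
    F=s['force'];print('t',s['t'],'th %.2f L %.2f %.2f y %.2f'%(th,Lx,Lz,P@N),'spring est %.2f'%((7-Lz*sn)/c-33.75-Lx),'endcorner %.1f %.1f'%(Lx+59.5*c,Lz+59.5*sn),'F u,n,z',F@U,F@N,F[2],'grip',s['grip_width']*93,s['finger_force'],'q',s['joint_positions'])
    print('tcp',s['tcp_pos'])
E
python3 - <<'E'
from h import *
st()
go(*pose(30,-22,60))
E
```

```text
t 5.35 th -0.02 L 51.92 140.75 y 4.26 spring est -78.62 endcorner 111.4 140.7 F u,n,z -0.07914317879761217 -1.0499873911804942 -1.0951593066296208 grip 33.30452338964517 19.999890625476837 q [ -20.31    9.88   86.63    0.02   83.52 -106.08]
tcp [ 586.15 -162.23  180.34]
offset [ 0.26 -0.01  0.22] dr [ 0.   -0.67  0.01] | mm [78.08 -3.8  66.47] deg [  0.12 -30.02   0.34] rows>= 2.052169079273846 3.4949228176699996
```

Request:
carry_out --plan '[{"offset":[0.1,-0.005,0.05],"dr":[0,-0.18,0]},{"offset":[0.2,-0.013,0.1],"dr":[0,-0.36,0]},{"offset":[0.26,-0.013,0.15],"dr":[0,-0.54,0.007]},{"offset":[0.26,-0.013,0.2],"dr":[0,-0.667,0.007]},{"offset":[0.26,-0.013,0.22],"dr":[0,-0.667,0.007]},{"offset":[0.26,-0.013,0.22],"dr":[0,-0.667,0.007]},{"offset":[0.26,-0.013,0.22],"dr":[0,-0.667,0.007]}]' --squeeze 35

```text
t: 6.05
tcp_pos: [509.2, -162.4, 116.8]
tcp_rot: [[-0.862, 0.081, 0.5], [0.07, 0.997, -0.041], [-0.502, 0.0, -0.865]]
force: [1.3, -0.1, -0.4]
grip_width: 0.358
finger_force: 35.0
```

```bash
python3 - <<'E'
from h import *
st()
go(*pose(30,-22,60))
c=cam('scene');p=c['pixels'];u,v=map(int,proj(c,[505,-160,80]))
w=c=cam('wrist')['pixels']
o=np.zeros((480,800,3),np.uint8);o[:,:480]=np.clip(cv2.resize(p[v-60:v+60,u-60:u+60],(480,480),interpolation=cv2.INTER_CUBIC)*1.5,0,255)
o[:240,480:]=cv2.resize(w,(320,240));cv2.imwrite('pics/c5.png',o)
go(*pose(30,-24.5,20))
E
```

```text
t 6.05 th 30.14 L -20.61 62.89 y -2.08 spring est -41.56 endcorner 30.8 92.8 F u,n,z 1.3459008099039769 0.053381120643332496 -0.44367714411816034 grip 33.302871834283884 34.99982535839081 q [ -33.02  -27.43  132.39   18.31   49.45 -127.18]
tcp [ 509.17 -162.39  116.84]
offset [0.01 0.01 0.01] dr [-0.  0. -0.] | mm [2.65 2.08 1.87] deg [-0.01  0.14 -0.03] rows>= 0.07707640877870386 0.016459991664593943
offset [0.09 0.01 0.12] dr [-0.    0.01  0.  ] | mm [26.8   2.7  35.75] deg [-0.05  0.22  0.02] rows>= 0.8951553150058708 0.026902847066600177
```

View pics/c5.png

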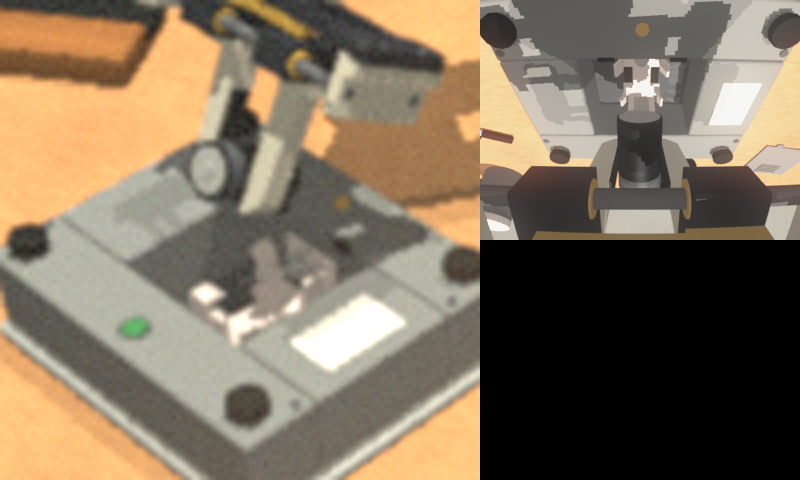

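Request:
carry_out --plan '[{"offset":[0.05,0.008,0.06],"dr":[0,0,0]},{"offset":[0.09,0.009,0.119],"dr":[0,0.004,0]},{"offset":[0.09,0.009,0.119],"dr":[0,0.004,0]},{"offset":[0.09,0.009,0.119],"dr":[0,0.004,0]},{"offset":[0.09,0.009,0.119],"dr":[0,0.004,0]}]'

```text
t: 6.65
tcp_pos: [504.2, -159.8, 72.5]
tcp_rot: [[-0.863, 0.081, 0.498], [0.07, 0.997, -0.04], [-0.5, 0.0, -0.866]]
force: [-0.4, -0.2, -0.8]
grip_width: 0.355
finger_force: 35.0
```

```bash
python3 - <<'E'
from h import *
st()
go(*pose(30,-24.5,20));go(*pose(30,-25,2));go(*pose(30,-25,-6))
E
```

```text
t 6.65 th 29.97 L -25.86 18.63 y 0.14 spring est -10.55 endcorner 25.7 48.4 F u,n,z -0.3745122611549966 -0.22466986013251736 -0.7927852393784017 grip 33.059649707742395 34.999741315841675 q [ -33.03  -24.13  135.08   20.03   43.93 -129.78]
tcp [ 504.16 -159.77   72.51]
offset [-0.01 -0.   -0.  ] dr [-0. -0. -0.] | mm [-1.86 -0.13 -0.52] deg [-0.02 -0.03 -0.05] rows>= 0.03877738243903547 0.007252308677883129
offset [ 0.03 -0.    0.05] dr [-0. -0. -0.] | mm [ 7.56 -0.14 14.82] deg [-0.02 -0.03 -0.05] rows>= 0.33279420940909255 0.007252308677883129
offset [ 0.04 -0.    0.07] dr [-0. -0. -0.] | mm [11.56 -0.14 21.75] deg [-0.02 -0.03 -0.05] rows>= 0.4926487470033175 0.007252308677883129
```

Request:
carry_out --plan '[{"offset":[0.015,0,0.03],"dr":[0,0,0]},{"offset":[0.025,0,0.05],"dr":[0,0,0]},{"offset":[0.025,0,0.05],"dr":[0,0,0]},{"offset":[0.025,0,0.05],"dr":[0,0,0]},{"offset":[0.025,0,0.05],"dr":[0,0,0]}]'

```text
t: 7.15
tcp_pos: [504.6, -159.7, 54.4]
tcp_rot: [[-0.863, 0.082, 0.498], [0.071, 0.997, -0.041], [-0.5, 0.001, -0.866]]
force: [6.4, -0.4, -0.5]
grip_width: 0.356
finger_force: 35.0
```

```bash
python3 - <<'E'
from h import *
st()
go(*pose(30,-25,-6));go(*pose(30,-25,-10));go(*pose(27,-25,-10))
E
```

```text
t 7.15 th 29.98 L -25.44 0.51 y 0.25 spring est -0.52 endcorner 26.1 30.2 F u,n,z 6.406241221334002 0.11899998109340942 -0.4894634851399027 grip 33.12975854161416 34.999467730522156 q [ -32.98  -21.89  135.64   21.06   41.27 -131.1 ]
tcp [ 504.58 -159.69   54.4 ]
offset [ 0.01 -0.    0.02] dr [-0. -0. -0.] | mm [ 2.87 -0.25  5.85] deg [-0.03 -0.02 -0.11] rows>= 0.13044479264127207 0.013729037857037862
offset [ 0.02 -0.    0.03] dr [-0. -0. -0.] | mm [ 4.87 -0.25  9.32] deg [-0.03 -0.02 -0.11] rows>= 0.21029791427985778 0.013729037857037862
offset [ 0.02 -0.    0.04] dr [-0.    0.07 -0.  ] | mm [ 4.88 -0.25 10.82] deg [-0.03  2.98 -0.11] rows>= 0.2374480444197846 0.3477634662331145
```

Request:
carry_out --plan '[{"offset":[0,0,0],"dr":[0,0,0]},{"offset":[0,0,0],"dr":[0,0,0]}]'

```text
t: 7.35
tcp_pos: [504.6, -159.7, 54.4]
tcp_rot: [[-0.863, 0.082, 0.498], [0.071, 0.997, -0.041], [-0.5, 0.001, -0.866]]
force: [6.0, -1.3, -0.4]
grip_width: 0.358
finger_force: 35.0
```

```bash
python3 - <<'E'
from h import *
st();print(sense()['ft_torque'])
c=cam('top');cv2.imwrite('pics/t6.png',c['pixels']);st()
E
```

```text
t 7.35 th 29.99 L -25.44 0.53 y 0.25 spring est -0.53 endcorner 26.1 30.3 F u,n,z 6.126729320670466 -0.788637156725689 -0.41528842807410205 grip 33.28779000742728 34.999467730522156 q [ -32.98  -21.89  135.64   21.06   41.28 -131.1 ]
tcp [ 504.58 -159.68   54.42]
[-0.08 -0.74 -0.02]
t 7.4 th 29.99 L -25.47 0.51 y 0.23 spring est -0.50 endcorner 26.1 30.2 F u,n,z 6.0705116196410716 -0.3061574411413947 -0.0850126550034298 grip 33.15638320472445 34.999489188194275 q [ -32.98  -21.89  135.64   21.06   41.28 -131.1 ]
tcp [ 504.56 -159.71   54.4 ]
```

Request:
carry_out --plan '[{"offset":[-0.0087,0,0.005],"dr":[0,0,0]},{"offset":[-0.0087,0,0.005],"dr":[0,0,0]},{"offset":[-0.0087,0,0.005],"dr":[0,0,0]}]'

```text
t: 7.7
tcp_pos: [507.1, -159.8, 54.1]
tcp_rot: [[-0.864, 0.082, 0.497], [0.071, 0.997, -0.04], [-0.499, 0.001, -0.867]]
force: [3.6, -0.1, 1.4]
grip_width: 0.357
finger_force: 35.0
```

```bash
python3 - <<'E'
from h import *
st()
c=cam('wrist');g=c['pixels'].astype(int).sum(2)//3;st()
s=sense();R=np.array(s['tcp_rot']);T=s['tcp_pos']
# base circle projected for candidate axial offsets
for o in (-4,-2,0,2,4):
    C=T+R@np.array([-o+30.75,0,-16.4])
    print(o,'top',proj(c,C+R@[0,0,-17]),'bot',proj(c,C+R@[0,0,17]),'L',proj(c,C+R@[0,-17,0]),'R',proj(c,C+R@[0,17,0]))
print(g[190:310:2,316]);print(g[190:310:2,306])
E
```

```text
t 7.7 th 29.92 L -22.92 0.20 y 0.35 spring est -2.87 endcorner 28.6 29.9 F u,n,z 3.6387970906495255 0.16764963237138586 1.3574062929244155 grip 33.23588895215053 34.99995410442352 q [ -32.75  -21.27  135.21   20.96   41.08 -130.89]
tcp [ 507.12 -159.79   54.06]
t 7.75 th 29.91 L -23.03 0.16 y 0.36 spring est -2.74 endcorner 28.5 29.8 F u,n,z 3.3284590040652233 -0.9942335519788362 0.5600565086323417 grip 33.41173882990268 34.99995410442352 q [ -32.75  -21.28  135.22   20.96   41.09 -130.89]
tcp [ 507.02 -159.77   54.01]
-4 top [317.95 246.52] bot [318.08 218.36] L [271.76 230.99] R [364.28 230.96]
-2 top [317.96 252.22] bot [318.08 223.09] L [271.94 236.16] R [364.11 236.13]
0 top [317.96 257.88] bot [318.08 227.79] L [272.12 241.29] R [363.94 241.26]
2 top [317.97 263.48] bot [318.09 232.46] L [272.29 246.38] R [363.77 246.35]
4 top [317.97 269.04] bot [318.09 237.1 ] L [272.47 251.44] R [363.6  251.41]
[120 119 110  99 100  99 100  98  99 100  98  99  99  99  99  99  98  98
  98  98  99  97  98  96 111 122 121 117  59  51  49  48  47  49  47  48
  55  60  63  67  65  68  68  68  68  66  47  46  48  46  45  45  45  45
  45  45  45  44  44  45]
[119 112  99  98  99  99 100  99  98  99  99  99  99  98  99  99  99  99
  99  99  98  98  99  96 113 124 124 110  54  49  48  47  48  48  47  57
  61  61  61  61  60  60  60  60  59  60  60  60  52  46  47  44  45  46
  45  46  45  44  46  45]
```

```bash
python3 - <<'E'
from h import *
w=cam('wrist')['pixels'];cv2.imwrite('pics/w7raw.png',w)
c=cam('scene');p=c['pixels'];u,v=map(int,proj(c,[505,-160,80]))
t=cam('top');q=t['pixels'];a,b=map(int,proj(t,[505,-160,60]))
o=np.zeros((600,800,3),np.uint8)
o[:,:400]=np.clip(cv2.resize(w[150:300,268:368],(400,600),interpolation=cv2.INTER_CUBIC)*1.4,0,255)
o[:300,400:]=np.clip(cv2.resize(p[v-40:v+35,u-50:u+50],(400,300),interpolation=cv2.INTER_CUBIC)*1.6,0,255)
o[300:,400:]=np.clip(cv2.resize(q[b-38:b+37,a-50:a+50],(400,300),interpolation=cv2.INTER_CUBIC)*1.6,0,255)
print(u,v,a,b)
cv2.imwrite('pics/c7.png',o)
E
```

```text
257 161 484 295
```

View pics/c7.png

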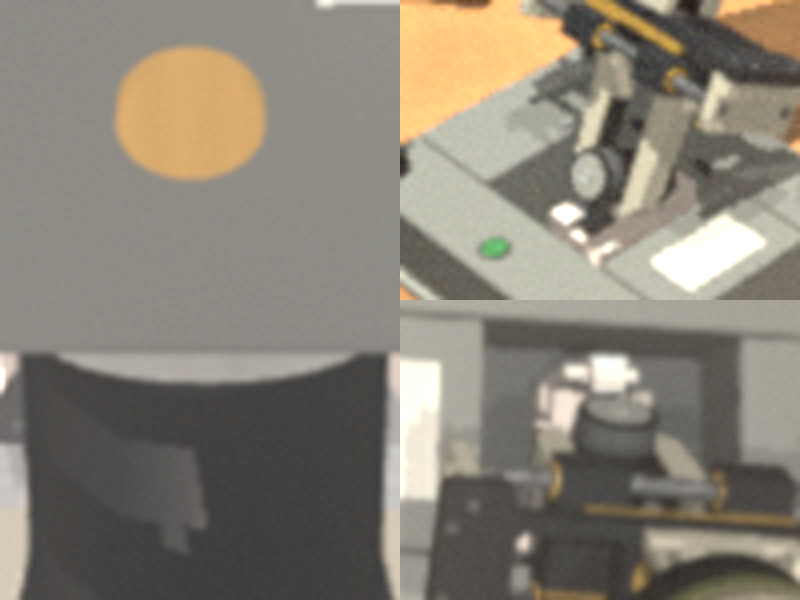

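```bash
sed -i 's/BAY=np.array(\[505.4/BAY=np.array([506.2/; s/OFF=np.array(\[-2\./OFF=np.array([4./' h.py; python3 - <<'E'
from h import *
st();go(*pose(29,-27.5,-6));go(*pose(27,-27.5,-10));go(*pose(24,-28,-13))
E
```

```text
t 7.9 th 29.90 L -29.23 -2.94 y 0.38 spring est 5.24 endcorner 22.4 26.7 F u,n,z 4.800893297969202 -0.8474112714306701 2.136062552139711 grip 33.349717933129476 35.000290274620056 q [ -32.76  -21.3   135.24   20.95   41.11 -130.88]
tcp [ 506.83 -159.68   53.9 ]
offset [ 0.   -0.    0.01] dr [-0.    0.02 -0.  ] | mm [ 0.02 -0.37  4.06] deg [-0.01  0.9  -0.1 ] rows>= 0.081533913938506 0.10501322998431413
offset [ 0.01 -0.    0.03] dr [-0.    0.06 -0.  ] | mm [ 2.04 -0.37  8.74] deg [-0.   2.9 -0.1] rows>= 0.17964677776303656 0.3373845950932619
offset [ 0.01 -0.    0.04] dr [-0.    0.13 -0.  ] | mm [ 4.07 -0.38 12.91] deg [-0.   5.9 -0.1] rows>= 0.2708216178629456 0.6865231266418618
```

Request:
carry_out --plan '[{"offset":[0,-0.001,0.007],"dr":[0,0.01,0]},{"offset":[0,-0.001,0.0135],"dr":[0,0.02,0]},{"offset":[0.003,-0.001,0.021],"dr":[0,0.042,0]},{"offset":[0.0068,-0.001,0.029],"dr":[0,0.064,0]},{"offset":[0.0068,-0.001,0.029],"dr":[0,0.064,0]},{"offset":[0.0068,-0.001,0.029],"dr":[0,0.064,0]}]'

```text
t: 8.5
tcp_pos: [509.3, -159.9, 44.8]
tcp_rot: [[-0.889, 0.081, 0.451], [0.073, 0.997, -0.036], [-0.453, 0.001, -0.892]]
force: [6.5, -0.7, 2.2]
grip_width: 0.362
finger_force: 35.0
```

```bash
python3 - <<'E'
from h import *
st();go(*pose(25,-28,-12));go(*pose(23,-28.5,-14));go(*pose(21,-29,-16))
E
```

```text
t 8.5 th 26.91 L -27.64 -10.50 y 0.36 spring est 7.07 endcorner 25.4 16.4 F u,n,z 6.5569367956164335 -0.17183468158125798 2.249890234488443 grip 33.6456951170978 34.99999165534973 q [ -31.32  -17.39  132.3    17.72   42.09 -127.43]
tcp [ 509.29 -159.88   44.77]
offset [ 0.   -0.    0.01] dr [ 0.    0.04 -0.  ] | mm [ 1.   -0.37  2.34] deg [ 0.03  1.91 -0.08] rows>= 0.051352673236684424 0.2228886506073874
offset [ 0.01 -0.    0.02] dr [ 0.    0.09 -0.  ] | mm [ 2.39 -0.37  5.11] deg [ 0.03  3.91 -0.08] rows>= 0.11300333279864168 0.45559939675703454
offset [ 0.01 -0.    0.03] dr [ 0.    0.13 -0.  ] | mm [ 3.83 -0.38  7.87] deg [ 0.03  5.91 -0.08] rows>= 0.17522401016016104 0.6883900168475171
```

Request:
carry_out --plan '[{"offset":[0.003,-0.001,0.008],"dr":[0,0.042,0]},{"offset":[0.008,-0.001,0.017],"dr":[0,0.087,0]},{"offset":[0.008,-0.001,0.017],"dr":[0,0.087,0]},{"offset":[0.008,-0.001,0.017],"dr":[0,0.087,0]}]'

```text
t: 8.9
tcp_pos: [509.7, -160.3, 39.2]
tcp_rot: [[-0.917, 0.081, 0.39], [0.075, 0.997, -0.031], [-0.391, 0.001, -0.92]]
force: [7.0, -1.4, 2.4]
grip_width: 0.358
finger_force: 35.0
```

```bash
python3 - <<'E'
from h import *
st();go(*pose(22,-28.8,-15.5));go(*pose(20,-29,-17));go(*pose(18,-29.5,-18))
E
```

```text
t 8.9 th 23.01 L -28.27 -13.92 y 0.03 spring est 8.03 endcorner 26.5 9.3 F u,n,z 7.098177302723164 -0.8430248288274821 2.4292778093716305 grip 33.27286144811986 35.00014007091522 q [ -29.79  -13.59  128.65   13.7    44.75 -123.16]
tcp [ 509.67 -160.25   39.22]
offset [ 0.   -0.    0.01] dr [ 0.    0.02 -0.  ] | mm [ 1.1  -0.03  1.86] deg [ 0.02  1.01 -0.07] rows>= 0.043304010248757026 0.11774268377938756
offset [ 0.01 -0.    0.01] dr [ 0.    0.07 -0.  ] | mm [ 1.89 -0.03  4.38] deg [ 0.03  3.01 -0.07] rows>= 0.09542176176447174 0.35035983483846306
offset [ 0.01 -0.    0.02] dr [ 0.    0.11 -0.  ] | mm [ 2.81 -0.03  6.32] deg [ 0.03  5.01 -0.07] rows>= 0.13823982768575177 0.5831459843527258
```

Request:
carry_out --plan '[{"offset":[0.003,0,0.006],"dr":[0,0.034,0]},{"offset":[0.006,0,0.0115],"dr":[0,0.067,0]},{"offset":[0.006,0,0.0115],"dr":[0,0.067,0]},{"offset":[0.006,0,0.0115],"dr":[0,0.067,0]}]'

```text
t: 9.3
tcp_pos: [509.9, -160.4, 35.9]
tcp_rot: [[-0.936, 0.081, 0.342], [0.077, 0.997, -0.027], [-0.343, 0.001, -0.939]]
force: [6.1, -0.7, 4.3]
grip_width: 0.357
finger_force: 35.0
```

```bash
python3 - <<'E'
from h import *
st();go(*pose(18,-29.2,-17));go(*pose(16,-29.5,-18))
E
```

```text
t 9.3 th 20.06 L -28.72 -15.62 y -0.05 spring est 8.13 endcorner 27.2 4.8 F u,n,z 6.174683153967134 -0.1935487404366538 4.302581061249942 grip 33.18818899951798 35.00060498714447 q [ -28.69  -10.79  125.86   11.05   47.03 -120.29]
tcp [ 509.9  -160.35   35.87]
offset [0.   0.   0.01] dr [ 0.    0.05 -0.  ] | mm [0.92 0.05 2.39] deg [ 0.01  2.06 -0.08] rows>= 0.051208400451612936 0.2405260119811009
offset [0.01 0.   0.01] dr [ 0.    0.09 -0.  ] | mm [1.59 0.05 4.44] deg [ 0.02  4.06 -0.07] rows>= 0.09427094949820365 0.47327358969848704
```

```bash
python3 - <<'E'
from h import *
go(*pose(17,-29.2,-16));go(*pose(14,-29.6,-16.5))
E
```

```text
offset [0.   0.   0.01] dr [ 0.    0.07 -0.  ] | mm [0.6  0.05 2.05] deg [ 0.02  3.06 -0.08] rows>= 0.04280222176318217 0.3568865475513976
offset [0.   0.   0.01] dr [ 0.    0.13 -0.  ] | mm [1.26 0.05 4.2 ] deg [ 0.02  6.06 -0.07] rows>= 0.08774734567842604 0.7060747615983365
```

Request:
carry_out --plan '[{"offset":[0.001,0,0.0035],"dr":[0,0.034,0]},{"offset":[0.002,0,0.007],"dr":[0,0.068,0]},{"offset":[0.002,0,0.007],"dr":[0,0.068,0]},{"offset":[0.002,0,0.007],"dr":[0,0.068,0]}]'

```text
t: 9.7
tcp_pos: [510.2, -160.4, 33.8]
tcp_rot: [[-0.953, 0.081, 0.292], [0.078, 0.997, -0.023], [-0.293, 0.0, -0.956]]
force: [6.9, -0.1, 5.0]
grip_width: 0.356
finger_force: 35.0
```

```bash
python3 - <<'E'
from h import *
st();go(*pose(15,-29.5,-17));go(*pose(14,-29.6,-16.5))
print(sense()['ft_torque'])
E
```

```text
t 9.7 th 17.02 L -29.06 -15.97 y -0.11 spring est 7.52 endcorner 27.8 1.4 F u,n,z 6.937129625162021 0.43041601012420916 4.969689389595309 grip 33.06745563082052 35.001100301742554 q [ -27.63   -7.98  122.88    8.64   49.69 -117.67]
tcp [ 510.17 -160.43   33.77]
offset [0.   0.   0.01] dr [ 0.    0.04 -0.  ] | mm [0.72 0.11 2.08] deg [ 0.01  2.02 -0.07] rows>= 0.04400167813499184 0.23473408257712688
offset [0.   0.   0.01] dr [ 0.    0.07 -0.  ] | mm [0.69 0.11 2.17] deg [ 0.01  3.02 -0.07] rows>= 0.04566223054306892 0.35110243603781693
[-0.05 -1.05 -0.03]
```

Request:
carry_out --plan '[{"offset":[0.0012,0,0.004],"dr":[0,0.03,0]},{"offset":[0.0025,0,0.008],"dr":[0,0.06,0]},{"offset":[0.0025,0,0.008],"dr":[0,0.06,0]},{"offset":[0.0025,0,0.008],"dr":[0,0.06,0]}]'

```text
t: 10.1
tcp_pos: [510.4, -160.5, 31.5]
tcp_rot: [[-0.966, 0.081, 0.247], [0.079, 0.997, -0.02], [-0.248, 0.0, -0.969]]
force: [7.2, 0.1, 6.7]
grip_width: 0.356
finger_force: 35.0
```

```bash
python3 - <<'E'
from h import *
st();go(*pose(11,-29.8,-16.5))
print(sense()['ft_torque'])
E
```

```text
t 10.1 th 14.35 L -29.29 -16.72 y -0.18 spring est 7.04 endcorner 28.4 -2.0 F u,n,z 7.20336891353553 0.6297877346491764 6.717382540572164 grip 33.131686471705564 35.00126659870148 q [ -26.76   -5.43  120.27    6.81   52.03 -115.66]
tcp [ 510.4  -160.52   31.47]
offset [0.   0.   0.01] dr [ 0.    0.07 -0.  ] | mm [0.47 0.18 1.69] deg [ 0.    3.35 -0.07] rows>= 0.03525878577013272 0.3896403324657498
[ 0.03 -1.12  0.  ]
```

```bash
python3 - <<'E'
from h import *
go(*pose(11,-29.8,-16.2));go(*pose(8,-30.2,-16.2))
E
```

```text
offset [0. 0. 0.] dr [ 0.    0.07 -0.  ] | mm [0.39 0.18 1.4 ] deg [ 0.    3.35 -0.07] rows>= 0.02929869455234305 0.3896403324657498
offset [0.   0.   0.01] dr [ 0.    0.14 -0.  ] | mm [0.9  0.18 3.12] deg [ 0.    6.35 -0.07] rows>= 0.06498147207235182 0.7388405825618108
```

Request:
carry_out --plan '[{"offset":[0.0006,0,0.0022],"dr":[0,0.036,0]},{"offset":[0.0013,0.0005,0.0046],"dr":[0,0.074,0]},{"offset":[0.002,0.0005,0.0074],"dr":[0,0.108,0]},{"offset":[0.003,0.0005,0.0104],"dr":[0,0.141,0]},{"offset":[0.003,0.0005,0.0104],"dr":[0,0.141,0]},{"offset":[0.003,0.0005,0.0104],"dr":[0,0.141,0]}]'

```text
t: 10.7
tcp_pos: [509.7, -160.3, 27.5]
tcp_rot: [[-0.987, 0.081, 0.137], [0.081, 0.997, -0.011], [-0.138, 0.0, -0.99]]
force: [6.1, -1.1, 3.1]
grip_width: 0.359
finger_force: 35.0
```

```bash
python3 - <<'E'
from h import *
st();go(*pose(8,-30.2,-16.2));go(*pose(5,-30.5,-16.2))
print(sense()['ft_torque'])
E
```

```text
t 10.7 th 7.92 L -30.81 -16.87 y -0.01 spring est 6.48 endcorner 28.1 -8.7 F u,n,z 6.211836357384083 -0.6195939913167812 3.1261309006645384 grip 33.39391468350434 34.999834299087524 q [ -24.91    0.49  114.04    3.24   58.08 -111.78]
tcp [ 509.71 -160.3    27.52]
offset [-0.  0. -0.] dr [ 0. -0. -0.] | mm [-0.7   0.02 -0.62] deg [ 0.01 -0.08 -0.06] rows>= 0.018748134975797956 0.01174493937979722
offset [-0.  0.  0.] dr [ 0.    0.06 -0.  ] | mm [-0.39  0.02  1.15] deg [ 0.01  2.92 -0.06] rows>= 0.02435386878677113 0.3402754211544667
[-0.14 -0.89 -0.02]
```

Request:
carry_out --plan '[{"offset":[-0.001,0,0.003],"dr":[0,0.03,0]},{"offset":[-0.001,0,0.006],"dr":[0,0.055,0]},{"offset":[-0.001,0,0.006],"dr":[0,0.055,0]},{"offset":[-0.001,0,0.006],"dr":[0,0.055,0]}]'

```text
t: 11.1
tcp_pos: [509.5, -160.1, 25.4]
tcp_rot: [[-0.992, 0.081, 0.094], [0.081, 0.997, -0.007], [-0.094, 0.001, -0.996]]
force: [4.6, -1.8, 4.4]
grip_width: 0.358
finger_force: 35.0
```

```bash
python3 - <<'E'
from h import *
st();go(*pose(5,-30.5,-18))
print(sense()['ft_torque'])
E
```

```text
t 11.1 th 5.42 L -31.21 -17.44 y 0.17 spring est 6.15 endcorner 28.0 -11.8 F u,n,z 4.734652703508455 -1.375359740928803 4.374349641028974 grip 33.32885322249346 35.00120759010315 q [ -24.27    2.92  111.58    2.15   60.44 -110.59]
tcp [ 509.53 -160.09   25.44]
offset [-0. -0.  0.] dr [ 0.    0.01 -0.  ] | mm [-0.66 -0.18  0.88] deg [ 0.05  0.42 -0.07] rows>= 0.02228949796975171 0.04967169472976765
[-0.38 -0.63 -0.03]
```

Request:
carry_out --plan '[{"offset":[0,0,0],"dr":[0,0,0]},{"offset":[0,0,0],"dr":[0,0,0]},{"offset":[0,0,0],"dr":[0,0,0]}]' --jaw 46

```text
t: 11.4
tcp_pos: [507.8, -159.3, 24.4]
tcp_rot: [[-0.992, 0.082, 0.092], [0.081, 0.997, -0.005], [-0.092, 0.002, -0.996]]
force: [0.1, 0.6, -0.4]
grip_width: 0.494
finger_force: 0.0
```

```bash
python3 - <<'E'
from h import *
st()
E
```

```text
t 11.4 th 5.28 L -32.99 -18.38 y 0.79 spring est 7.97 endcorner 26.3 -12.9 F u,n,z 0.08853034480977169 0.6533410066417256 -0.39292915661813727 grip 45.9326369076476 0.0 q [ -24.29    2.87  111.74    2.18   60.48 -110.6 ]
tcp [ 507.82 -159.31   24.42]
```

Request:
carry_out --plan '[{"offset":[0,0,-0.05],"dr":[0,0,0]},{"offset":[0,0,-0.15],"dr":[0,0,0]},{"offset":[0,0,-0.27],"dr":[0,0,0]},{"offset":[0,0,-0.27],"dr":[0,0.06,0]},{"offset":[0,0,-0.27],"dr":[0,0.117,0]},{"offset":[0,0,-0.27],"dr":[0,0.117,0]}]'

```text
t: 12.0
tcp_pos: [501.8, -159.4, 106.2]
tcp_rot: [[-0.997, 0.081, 0.002], [0.081, 0.997, 0.001], [-0.002, 0.001, -1.0]]
force: [0.6, 0.2, -0.4]
grip_width: 0.492
finger_force: 0.0
```

```bash
python3 - <<'E'
from h import *
st()
go(BAY+U*11+[0,0,32],Rt(180+HD))
cv2.imwrite('pics/top8.png',cam('top')['pixels']);cv2.imwrite('pics/wr8.png',cam('wrist')['pixels'])
E
```

```text
t 12.0 th 0.12 L -39.15 66.56 y 0.27 spring est 12.26 endcorner 20.4 66.7 F u,n,z 0.6229331295875178 0.20583122593162867 -0.3664722370686877 grip 45.79232405927949 0.0 q [ -23.28    0.79  104.29    0.12   74.84 -108.65]
tcp [ 501.84 -159.35  106.23]
offset [-0.05 -0.    0.12] dr [ 0.  0. -0.] | mm [-15.33  -0.33  35.26] deg [ 0.09  0.12 -0.06] rows>= 0.768909691954338 0.018148205692937104
```

Request:
carry_out --plan '[{"offset":[-0.051,-0.001,0],"dr":[0,0,0]},{"offset":[-0.051,-0.001,0],"dr":[0,0,0]},{"offset":[-0.051,-0.001,0],"dr":[0,0,0]},{"offset":[-0.051,-0.001,0.05],"dr":[0,0,0]},{"offset":[-0.051,-0.001,0.12],"dr":[0,0,0]},{"offset":[-0.051,-0.001,0.12],"dr":[0,0,0]},{"offset":[-0.051,-0.001,0.12],"dr":[0,0,0]}]' --jaw 0 --squeeze 10

```text
t: 12.8
tcp_pos: [515.8, -160.5, 69.2]
tcp_rot: [[-0.997, 0.082, 0.001], [0.082, 0.997, 0.002], [-0.001, 0.002, -1.0]]
force: [0.3, 0.3, 0.2]
grip_width: 0.004
finger_force: 0.0
```

```bash
python3 - <<'E'
from h import *
st()
go(BAY+U*11+[0,0,23],Rt(180+HD))
E
```

```text
t 12.8 th 0.05 L -25.11 29.61 y 0.22 spring est -1.66 endcorner 34.4 29.7 F u,n,z 0.2976362143065871 0.3384313213373862 0.1605673836704512 grip 0.39037984762934685 0.0 q [ -22.82    5.39  103.66    0.14   70.94 -108.18]
tcp [ 515.83 -160.53   69.24]
offset [-0.   -0.    0.02] dr [ 0.  0. -0.] | mm [-1.36 -0.26  7.24] deg [ 0.12  0.05 -0.08] rows>= 0.14733568483130635 0.01819470897656637
```

Now press down stepwise, watching the force.

Request:
carry_out --plan '[{"offset":[-0.005,0,0.01],"dr":[0,0,0]},{"offset":[-0.005,0,0.02],"dr":[0,0,0]},{"offset":[-0.005,0,0.024],"dr":[0,0,0]},{"offset":[-0.005,0,0.024],"dr":[0,0,0]}]'

```text
t: 13.2
tcp_pos: [518.6, -161.1, 63.2]
tcp_rot: [[-0.997, 0.081, 0.003], [0.081, 0.997, 0.001], [-0.003, 0.001, -1.0]]
force: [-0.2, 0.4, 0.6]
grip_width: 0.008
finger_force: 0.0
```

Request:
carry_out --plan '[{"offset":[0,0,0.003],"dr":[0,0,0]},{"offset":[0,0,0.006],"dr":[0,0,0]},{"offset":[0,0,0.006],"dr":[0,0,0]}]'

```text
t: 13.5
tcp_pos: [518.5, -161.0, 61.2]
tcp_rot: [[-0.997, 0.082, 0.003], [0.082, 0.997, 0.001], [-0.003, 0.001, -1.0]]
force: [0.5, -0.3, -0.3]
grip_width: 0.007
finger_force: 0.0
```

Request:
carry_out --plan '[{"offset":[0,0,0.003],"dr":[0,0,0]},{"offset":[0,0,0.005],"dr":[0,0,0]},{"offset":[0,0,0.005],"dr":[0,0,0]}]'

```text
t: 13.8
tcp_pos: [518.5, -161.0, 59.7]
tcp_rot: [[-0.997, 0.082, 0.003], [0.082, 0.997, 0.001], [-0.003, 0.001, -1.0]]
force: [-0.4, 0.8, -0.3]
grip_width: 0.005
finger_force: 0.0
```

Request:
carry_out --plan '[{"offset":[0,0,0.003],"dr":[0,0,0]},{"offset":[0,0,0.005],"dr":[0,0,0]},{"offset":[0,0,0.005],"dr":[0,0,0]}]'

```text
t: 14.1
tcp_pos: [518.9, -161.2, 58.9]
tcp_rot: [[-0.997, 0.081, 0.004], [0.081, 0.997, 0.001], [-0.004, 0.001, -1.0]]
force: [-2.0, 0.6, 4.7]
grip_width: 0.002
finger_force: 2.3
```

Request:
carry_out --plan '[{"offset":[0,0,0.002],"dr":[0,0,0]},{"offset":[0,0,0.004],"dr":[0,0,0]},{"offset":[0,0,0.004],"dr":[0,0,0]}]'

```text
t: 14.4
tcp_pos: [519.3, -161.3, 58.6]
tcp_rot: [[-0.997, 0.081, 0.005], [0.081, 0.997, 0.001], [-0.005, 0.001, -1.0]]
force: [-3.9, 1.2, 11.3]
grip_width: 0.006
finger_force: 6.0
```

Request:
carry_out --plan '[{"offset":[0,0,0.002],"dr":[0,0,0]},{"offset":[0,0,0.004],"dr":[0,0,0]},{"offset":[0,0,0.004],"dr":[0,0,0]}]'

```text
t: 14.7
tcp_pos: [519.7, -161.5, 58.5]
tcp_rot: [[-0.997, 0.081, 0.005], [0.081, 0.997, 0.0], [-0.005, 0.001, -1.0]]
force: [-6.5, 1.6, 19.3]
grip_width: 0.005
finger_force: 9.5
```

Request:
carry_out --plan '[{"offset":[0,0,-0.02],"dr":[0,0,0]},{"offset":[0,0,-0.04],"dr":[0,0,0]},{"offset":[0.03,0,-0.04],"dr":[0,0,0]},{"offset":[0.08,0,-0.04],"dr":[0,0,0]},{"offset":[0.08,0,-0.04],"dr":[0,0,0]},{"offset":[0.08,0,-0.04],"dr":[0,0,0]}]'

```text
t: 15.3
tcp_pos: [494.3, -159.0, 67.6]
tcp_rot: [[-0.997, 0.082, 0.003], [0.082, 0.997, 0.001], [-0.003, 0.001, -1.0]]
force: [-0.7, -0.1, 0.6]
grip_width: 0.013
finger_force: 0.0
```

```bash
python3 - <<'E'
from h import *
st()
go(BAY+U*-10+[0,0,22],Rt(180+HD))
E
```

```text
t 15.3 th 0.17 L -46.69 27.88 y -0.02 spring est 19.86 endcorner 12.8 28.1 F u,n,z -0.6539571673665947 -0.1735422733650661 0.602816086484404 grip 1.1976454616905792 0.0 q [ -23.59    2.21  107.19    0.14   70.47 -108.95]
tcp [ 494.29 -159.05   67.58]
offset [-0.01 -0.    0.02] dr [ 0.  0. -0.] | mm [-1.92 -0.    6.59] deg [ 0.08  0.17 -0.1 ] rows>= 0.1372245907417392 0.025122605754425712
```

Request:
carry_out --plan '[{"offset":[-0.013,0,0.01],"dr":[0,0,0]},{"offset":[-0.013,0,0.02],"dr":[0,0,0]},{"offset":[-0.013,0,0.023],"dr":[0,0,0]},{"offset":[-0.013,0,0.023],"dr":[0,0,0]}]'

```text
t: 15.7
tcp_pos: [498.4, -159.3, 60.4]
tcp_rot: [[-0.997, 0.081, 0.002], [0.081, 0.997, 0.001], [-0.002, 0.002, -1.0]]
force: [-0.8, -0.4, 0.1]
grip_width: 0.005
finger_force: 0.0
```

Request:
carry_out --plan '[{"offset":[0,0,0.003],"dr":[0,0,0]},{"offset":[0,0,0.004],"dr":[0,0,0]},{"offset":[0,0,0.004],"dr":[0,0,0]}]'

```text
t: 16.0
tcp_pos: [498.5, -159.4, 59.7]
tcp_rot: [[-0.997, 0.082, 0.003], [0.082, 0.997, 0.001], [-0.003, 0.001, -1.0]]
force: [0.3, 0.0, 0.3]
grip_width: 0.008
finger_force: 0.0
```

Request:
carry_out --plan '[{"offset":[0,0,0.003],"dr":[0,0,0]},{"offset":[0,0,0.004],"dr":[0,0,0]},{"offset":[0,0,0.004],"dr":[0,0,0]}]'

```text
t: 16.3
tcp_pos: [498.8, -159.5, 59.0]
tcp_rot: [[-0.997, 0.082, 0.004], [0.082, 0.997, 0.001], [-0.004, 0.001, -1.0]]
force: [-1.2, 0.5, 4.1]
grip_width: 0.003
finger_force: 1.9
```

Request:
carry_out --plan '[{"offset":[0,0,-0.1],"dr":[0,0,0]},{"offset":[0,0,-0.25],"dr":[0,0,0]},{"offset":[-0.1,0,-0.4],"dr":[0,0,0]},{"offset":[-0.2,0,-0.4],"dr":[0,0,0]},{"offset":[-0.29,0.013,-0.404],"dr":[0,0,0]},{"offset":[-0.29,0.013,-0.404],"dr":[0,0,0]},{"offset":[-0.29,0.013,-0.404],"dr":[0,0,0]},{"offset":[-0.29,0.013,-0.404],"dr":[0,0,0]}]'

```text
t: 17.1
tcp_pos: [584.2, -162.6, 179.4]
tcp_rot: [[-0.997, 0.082, 0.002], [0.082, 0.997, 0.002], [-0.002, 0.002, -1.0]]
force: [0.7, -0.3, -0.5]
grip_width: 0.008
finger_force: 0.0
```

Request:
carry_out --plan '[{"offset":[0,0,0],"dr":[0,0,0]},{"offset":[0,0,0],"dr":[0,0,0]},{"offset":[0,0,0],"dr":[0,0,0]},{"offset":[0,0,0],"dr":[0,0,0]}]'

```text
t: 17.5
tcp_pos: [585.0, -162.8, 180.2]
tcp_rot: [[-0.997, 0.082, 0.003], [0.082, 0.997, 0.001], [-0.003, 0.001, -1.0]]
force: [0.9, 0.4, -0.0]
grip_width: 0.003
finger_force: 0.0
```

```bash
python3 - <<'E'
from h import *
st();c=cam('wrist');w=c['pixels'];cv2.imwrite('pics/w9raw.png',w)
a=cv2.cvtColor(cv2.imread('pics/w4raw.png'),6);b=cv2.cvtColor(w,6)
def tm(n,u0,v0,u1,v1,m=14):
    t=a[v0:v1,u0:u1];r=cv2.matchTemplate(b[max(0,v0-m):v1+m,u0-m:u1+m],t,cv2.TM_CCOEFF_NORMED);_,s,_,l=cv2.minMaxLoc(r);print(n,l[0]-m,l[1]-min(m,v0),round(s,3))
tm('nose',290,138,340,168);tm('lowchkL',275,122,292,148);tm('lowchkR',334,122,352,148);tm('wellcornerBR',380,165,420,195);tm('cheekR',338,35,365,72);tm('cheekL',262,35,290,72)
print('rows 20..170 at u=313 before/after');print(a[20:172:2,313]);print(b[20:172:2,313]);print(b[20:172:2,304]);print(b[20:172:2,322])
for x in (30.75,):
  pass
for ez in (0,3):
  B=BAY+[0,0,ez]
  for n,x,z in [('nose tip',26.25,17.8),('rim top',28.75,17),('flat rim top',-30.75,17),('plate top',30.75,11),('nose back',37.3,20.3)]: print(ez,n,proj(c,B+U*x+[0,0,z]))
E
```

```text
t 17.5 th 0.19 L 44.04 140.48 y 3.49 spring est -71.26 endcorner 103.5 140.7 F u,n,z 0.8330238496434011 0.4526667517810594 -0.032159489786888984 grip 0.27541755111237104 0.0 q [ -20.47    9.54   87.02    0.13   83.27 -105.8 ]
tcp [ 585.01 -162.83  180.2 ]
nose 0 1 0.634
lowchkL -3 3 0.861
lowchkR 1 0 0.799
wellcornerBR 1 0 0.997
cheekR 0 0 0.956
cheekL -1 1 0.958
rows 20..170 at u=313 before/after
[103 246 246 210 148 207 152 213 162 218 174 185 207 208 218 216 214 200
 184 202 247 246 246 246 246 246 246 247 247 247 247 247 247 247 247 247
 247 247 247 247 247 247 247 247 247 247 247 247 247 247 247 247 247 247
 247 247 246 239 240 240 220 237 231 224 198 157 157 158 157 155 155 154
 144 113  87  86]
[ 78 182 244 189 137 147 169 185 182 186 167 186 182 193 180 155  78  75
  73  74  74  75  74  76  76  76  75  76  76  76  69  69  73  79  79  81
  80  81  81  82  82  83  82  84  85  85  85  87  88  88  88  88  99 121
 120 120 119 119 119 120 116 179 231 202 234 243 243 243 243 153 134 135
 130  99  70  69]
[ 76 105 140 130 103 107 107 106 104 110 141 120 129 113 104 116  80  57
  57  57  57  57  57  57  57  56  56  56  57  56  55  54  55  56  56  56
  56  53  55  53  55  54  55  55  55  54  54  56  55  56  56  57  81  97
  97  96  96  97  97  97  94 177 231 203 234 243 243 243 154 134 135 135
 129 116  74  69]
[ 80 184 244 228 160 131 164 155 165 141 129 129 140 121 124 203 118  64
  66  65  67  67  66  66  68  67  68  68  68  68  68  67  68  67  67  68
  67  67  67  68  67  68  67  67  68  68  66  68  67  68  67  63  86 108
 107 108 108 108 108 108  92 173 224 197 234 243 243 243 242 152 134 136
 116  75  70  70]
0 nose tip [312.71 142.28]
0 rim top [312.74 145.9 ]
0 flat rim top [312.3   52.45]
0 plate top [312.86 147.84]
0 nose back [312.75 159.28]
3 nose tip [312.66 142.75]
3 rim top [312.69 146.4 ]
3 flat rim top [312.24  51.99]
3 plate top [312.81 148.36]
3 nose back [312.7  159.92]
```

```bash
python3 -c "
from plant import workorder
print(workorder.sign_off())"
```

```text
the job is handed in; nothing more can be done
None
```

The D cell is in the cradle and I've handed the job in. The top of the cell is level to about 0.1 mm, and the wrist image shows the latch nose over its rim, but I never saw the latch snap: it probably snapped as I lowered or let go, because the cell was already level at my first press. That press was on an already seated cell and peaked at 19 N.

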